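Fit the washed filter cartridge on its post

ROBOT

A 7-joint arm with a two-finger parallel gripper is mounted at the origin on the work surface. World frame = base frame: x ahead of the robot, y to its left, z up, the work surface at z = 0. Lengths are in m, angles in degrees, forces in N, time in s.
With the tool pointing down it reaches from about 0.425 to 0.875 m from the base axis. Payload 4.7 kg.
Tool frame: the origin (TCP) lies midway between the tips of the shut fingers; the grasp point (between the pads) lies 19 mm behind it; z points along the fingers, y is the direction in which the jaws open and shut (so a half turn about z gives the same grasp; the last joint's range is limited). The gripper opens to 87 mm and grips with 3 to 60 N. Pads are 19 mm wide; open, the fingers measure 117 mm over their backs; the gripper's body (75 mm by 190 mm) begins 51 mm behind the grasp point.
Start: joints at [73.402, 18.392, -4.016, 83.108, 1.295, 78.541, -3.26], TCP at [0.194, -0.62, 0.223] pointing down, gripper open.
Joint ranges: [-163.93, 163.93], [-17.29, 119.83], [-79.2, 71.16], [3.27, 140.29], [-89.18, 269.18], [5.43, 117.66], [-154.24, 154.24]. Speed limits (degrees/s): [147.25, 147.25, 180, 180, 180, 180, 180].

INTERFACE

Orientations are given as [roll, pitch, yaw] about the fixed x, y, z axes, in that order (R = Rz(yaw) Ry(pitch) Rx(roll)).
In Python, from cell import env gives the robot as it stands. The module is installed in compiled form; this text tells all that it offers.
- The arm moves only by the tool servo_tool, never from a script. Its argument "plan" is a list of rows, each a list of 3 entries, a list of its own where there are three numbers: the opening, from 0 (shut) to 1 (fully open), then the shift along the tool's x, y, z in cm, then the turn, a rotation vector about the tool's x, y, z in degrees. A call has 1 to 20 rows; each row shifts and turns the pose as measured when the row begins, along the tool's axes as they then stand; what a row does not reach is not made up. A row lasts 1/12 s, in which the tool goes at most 41.7 mm and 7.16 degrees, less where a joint would pass 70% of its speed; a pose out of reach is approached as far as the arm can. A call is refused whole if a number of a shift passes 4.17 or a number of a turn 7.16, either way. A call with a gripper value outside its range is refused whole. The fingers move at their own pace and stop on an object; "force" is the grip in N (left out, the last holds). Time passes only in rows, so rows that do not move let the fingers close. It gives the time, the measured TCP pose, the force and the opening at its end, in the units of the state.
- env.get_obs(): the state, without advancing time (a new reading comes with each control period).
- env.read_camera(name): name is "scene" or "top"; returns a dict with "image" (480x640x3 uint8, blue, green, red), "fx", "fy", "cx", "cy" (pixels), "rvec" (rotation vector, rad) and "tvec" (3), from world to camera coordinates, as OpenCV has them. Camera axes: x right, y down, z forward; pixel columns grow to the right and rows downward; lengths in m; the calibration is good to about 2 mm. A picture is of the moment at which its call begins. There is no depth.
- env.sign_off(): hands the job in, once; it reports no verdict.
The state is a dict: "time_s": time; "qpos": joint angles; "joint_velocities": joint speeds; "effort": joint torques, N m; "tool_pos": TCP position; "tool_rot": TCP orientation; "force": force on the tool from outside, world axes, zero at the start; "wrist_torque": the same for the moment, N m; "grip_width": finger opening in m.
Only numpy, scipy, OpenCV 4.12 (cv2) and the standard library are available. Lean on these libraries where they do the work, as an engineer would, in place of code of your own. Each camera call takes 0.05 s, during which the arm holds its last target. There are 200 camera calls.

TASK

Unscrew the knurled nut from the top of the filter's upright post, lift it off and lay it in the shallow tray. Then take the taller of the two cartridges off the slanted drying rack and lower it over the post until it sits fully home, upright on the filter's seat, without letting it drop. Leave the nut in the tray and do not disturb the shorter cartridge, the spray bottle, the bowl or the brush.

Things in the scene. Friction and masses are not known exactly. Their poses are not given: they have to be found in the camera images.
- filter: Fixed steel filter stand. Origin: centre of its underside, on the table; z up. Round foot 116 mm across, 22 mm high; on it a seat 64 mm across, top 30 mm above the table. A plain upright post 24 mm in diameter rises from the seat to a shoulder 116 mm above the table; on it a threaded stud. A cartridge on the seat stands 4 mm higher than the shoulder.
- seat (a point): Centre of the seat's top face on the post's axis, 30 mm above the table: here the cartridge's lower end must rest.
- stud_top (a point): Top of the coarse right-hand threaded stud, on the post's axis, 139 mm above the table; 23 mm over the thread, 23 mm long. The nut climbs 24 mm per full turn (3.8 mm per rad) with about 2 mm of play up and down. Turned clockwise from its start it jams.
- nut_center (a point): Loose round knurled brass nut (open ring, two lugs inside), 44 mm outside diameter, 27 mm bore, 30 mm high, 0.16 kg. The point is its centre, 15 mm above its underside, z along its axis. At the start its centre is 122 mm above the table. Turned anticlockwise seen from above it climbs and comes free after 2.0 to 2.7 rad, not before, in one grasp or several: it stays where let go on the thread.
- cartridge_center (a point): Taller cartridge: loose white plastic spool 90 mm long, 28 mm bore right through, about 0.25 kg. Both ends alike: collars 56 mm in diameter, 25 mm long; ribbed waist of 50 mm between. The point is its centre; z along the axis, to its upper end. At the start it stands on a peg of the rack, leaning 40 degrees (0.70 rad) away from the robot; it comes off only along the peg.
- short_center (a point): The shorter cartridge, 60 mm long (collars 56 mm in diameter, 18 mm long), same bore, on the rack's other peg. The point is its centre, 30 mm from each end. Leave it alone.
- rack: Fixed steel drying rack. Origin: centre of its underside (110 by 210 mm), z up, front (its -x) facing roughly away from the robot. Two pegs 25 mm in diameter and 45 mm long stand at y = +55 and -55 mm on a sloping plate 45 mm above the table, along the direction (-0.644, 0, 0.765) of the rack's frame. Which cartridge is on which peg varies.
- tray_in (a point): Fixed shallow square aluminium tray, 160 by 160 mm outside, walls 3 mm thick, 18 mm high. The point is the centre of its inner floor, 3 mm above the table; axes along its sides.
- sprayer: White spray bottle, 68 mm in diameter, 195 mm high; origin at the centre of its underside. Leave it alone.
- bowl: White bowl, 110 mm across, 55 mm high; origin at the centre of its underside. Leave it alone.
- brush: Hand brush lying on the table beyond the filter, about 0.2 m long; origin at the middle of its length, on the underside. Leave it alone.
Not all that is in view belongs to the job. Leave any pink or yellow look-alike of the part that bears cartridge_center alone. Of the things shaped like the part that bears nut_center, the brass one is meant.

How it is judged:
By the outcome, as a careful person would: the job done as asked, in the order asked, and still so for the second after the job is handed in, with the robot touching nothing.
It also fails if it takes over 67 s, if anything falls off the work surface, if the arm or the gripper's body presses on something with over 40 N, if the wrist force passes 120 N, or if a joint passes its speed limit or range.

## Working session

There is one attempt and no reset: what is moved stays moved. The work goes in short steps, Python scripts to look and compute and a tool call to move; the robot and the scene stay as the last step left them, time stands still between calls to the robot, and variables do not carry over. Pictures are saved under pics/ and viewed, about 8 in all and at most 12, crops included, and the job is handed in when it is done.

Besides the shell and the picture viewer there is one more tool, called after "Request:" as a command line: name --argument value ..., lists and objects as JSON in quotes. servo_tool: Moves the arm, as the interface text tells. Its arguments: {"type":"object","properties":{"plan":{"type":"array"},"force":{"type":"number"}},"required":["plan"]}

```bash
mkdir -p pics; python3 - <<'E'
from cell import env
import cv2,numpy as np
for n in("scene","top"):
    c=env.read_camera(n); cv2.imwrite(f"pics/{n}0.png",c["image"])
    R=cv2.Rodrigues(np.array(c["rvec"]))[0]
    print(n,c["fx"],c["fy"],c["cx"],c["cy"],"pos",(-R.T@np.array(c["tvec"]).ravel()).round(3),R.round(2).tolist())
o=env.get_obs();print(o)
E
```

```text
scene 460.0789222785706 460.0789222785706 326.99648215977413 244.20939986613672 pos [1.008 0.186 0.917] [[-0.23, 0.97, 0.01], [0.82, 0.2, -0.54], [-0.53, -0.12, -0.84]]
top 592.8960777152505 592.8960777152505 318.9816134013381 230.551402008721 pos [0.371 0.09  1.376] [[-0.0, -1.0, 0.01], [-0.99, 0.0, -0.13], [0.13, -0.01, -0.99]]
{'time_s': 0.1, 'qpos': array([73.40331962, 18.43551279, -4.01559204, 83.16719472,  1.2931157 ,
       78.53997321, -3.26177332]), 'joint_velocities': array([ 0.04623984, -0.04718637,  0.08107589, -0.15145116,  0.05283545,
       -0.04288052, -0.01631668]), 'effort': array([-1.07032058e-03, -4.92572880e+01, -4.05916404e-01, -3.13399851e+01,
       -6.39308151e-02,  3.95489100e-02,  8.83583698e-05]), 'tool_pos': array([ 0.19424587, -0.61978898,  0.22156922]), 'tool_rot': array([-1.79902444e+02,  3.50457635e-03,  1.74041703e+01]), 'force': array([-0.38739523, -0.25430904, -0.26623   ]), 'wrist_torque': array([0.03794968, 0.00138399, 0.00526118]), 'grip_width': 0.08741274317695333}
```

View pics/scene0.png

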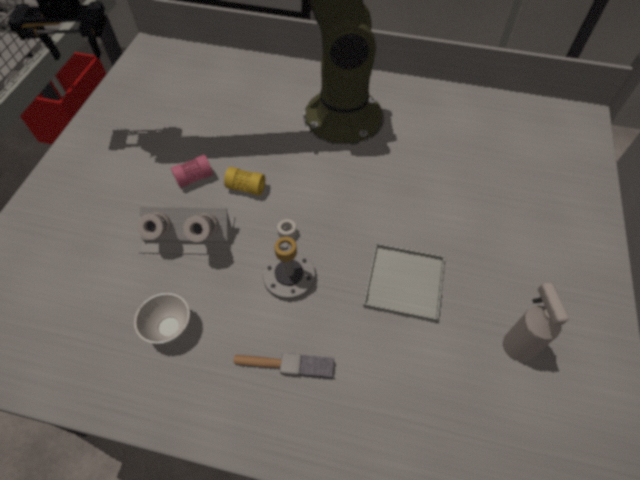

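View pics/top0.png

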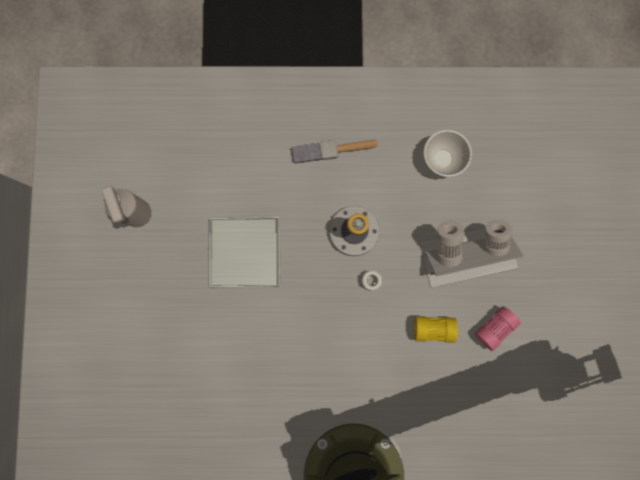

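The pictures show brass nut at top (357,224), foot centre about (354,231), tray about (244,252), and the rack at about (472,258). The taller cartridge is the left one, with its upper end near (450,228). Next I'll zoom in and check the projection.

```bash
cat > h.py <<'E'
import cv2,numpy as np
from scipy.spatial.transform import Rotation as Ro
from cell import env
def cam(n):
    c=env.read_camera(n); c["R"]=cv2.Rodrigues(np.array(c["rvec"],float))[0]; c["t"]=np.array(c["tvec"],float).ravel()
    c["K"]=np.array([[c["fx"],0,c["cx"]],[0,c["fy"],c["cy"]],[0,0,1]]); return c
def proj(c,P): 
    p=(np.atleast_2d(P)@c["R"].T+c["t"])@c["K"].T; return p[:,:2]/p[:,2:]
def back(c,uv,z):
    d=c["R"].T@np.linalg.solve(c["K"],[uv[0],uv[1],1]); o=-c["R"].T@c["t"]; return o+d*(z-o[2])/d[2]
def zoom(c,x,y,w,h,s): return cv2.resize(c["image"][y:y+h,x:x+w],None,fx=s,fy=s,interpolation=cv2.INTER_CUBIC)
E
python3 - <<'E'
from h import *
t=cam("top");s=cam("scene")
print(proj(t,[.194,-.62,.22]),proj(s,[.194,-.62,.22]),proj(t,[0,0,0]))
a=zoom(t,410,200,130,100,3); b=zoom(t,300,190,130,100,3)
c=zoom(s,120,190,130,100,3); d=zoom(s,225,205,130,100,3)
im=np.vstack([np.hstack([a,b]),np.hstack([c,d])])
im=cv2.convertScaleAbs(im,alpha=1.5)
cv2.imwrite("pics/z1.png",im)
for n,uv,z in(("nut",(357.5,224),.137),("foot",(354,231),.022)):print(n,back(t,uv,z))
print("nut s",back(s,(285.5,246),.137),"foot s",back(s,(289,274),.022))
for uv in((209,218),(278,217),(279,287),(209,288)):print("tray",back(t,uv,.018))
E
```

```text
[[683.62354469 399.04489055]] [[78.56945996 57.56376253]] [[352.37203857 474.59343068]]
nut [ 0.54345651 -0.0066703   0.137     ]
foot [ 0.54319277 -0.00740215  0.022     ]
nut s [ 0.54538432 -0.00486755  0.137     ] foot s [ 0.54594147 -0.00499583  0.022     ]
tray [0.57423027 0.32716833 0.018     ]
tray [0.57648706 0.16794394 0.018     ]
tray [0.41518956 0.16462565 0.018     ]
tray [0.4132297 0.3237572 0.018    ]
```

View pics/z1.png

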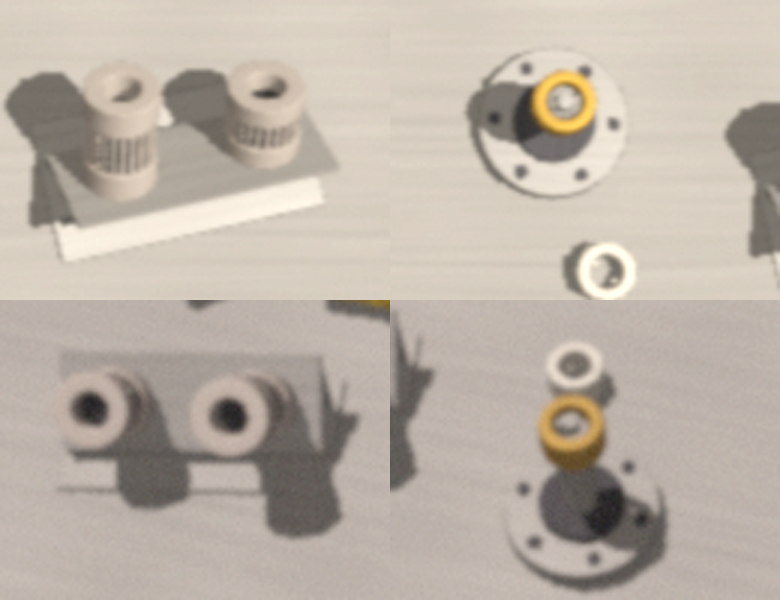

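Zooms: the tall cartridge's upper-end ellipse is at top (450,229) and scene (197,228). The filter axis is about (0.544,-0.006), and the two cameras agree within 2 mm. Next I'll triangulate the cartridge and check it with an overlay.

```bash
cat > fit.py <<'E'
from h import *
from scipy.optimize import least_squares
t=cam("top");s=cam("scene")
def tri(a,b):
    Pt=t["K"]@np.c_[t["R"],t["t"]];Ps=s["K"]@np.c_[s["R"],s["t"]]
    X=cv2.triangulatePoints(Pt,Ps,np.array(a,float).reshape(2,1),np.array(b,float).reshape(2,1)).ravel();return X[:3]/X[3]
top=tri((450,229),(197.3,228.3)); short=tri((410+265/3,200+82/3),(120+92/3,190+110/3))
print("tall top",top.round(4),"short top",short.round(4))
e0=back(t,(429.5,286.5),0);e1=back(t,(517.3,268),0);d=e0-e1;print(e0,e1,np.linalg.norm(d))
yaw=np.arctan2(-d[0],d[1]); print("rack x tilt yaw",np.degrees(yaw))
yh=d/np.linalg.norm(d); xh=np.array([yh[1],-yh[0],0]) # xh away from robot
ax=.644*xh+np.array([0,0,.765]); c=top-.045*ax
print("axis",ax,"tall centre",c)
v=[]
for cm,(x,y) in((t,(410,200)),(s,(120,190))):
    im=zoom(cm,x,y,130,100,4)
    u1=yh;u2=np.cross(ax,u1);th=np.linspace(0,2*np.pi,60)
    for h in(-.045,-.02,.02,.045):
        P=c+h*ax+.028*(np.cos(th)[:,None]*u1+np.sin(th)[:,None]*u2)
        cv2.polylines(im,[((proj(cm,P)-[x,y]+.5)*4).astype(int)],True,(0,0,255),1)
    v.append(im)
# filter overlay
f=np.array([.5445,-.006,0])
for cm,(x,y) in((t,(300,190)),(s,(225,205))):
    im=zoom(cm,x,y,130,100,4)
    for r,z in((.058,0.022),(.032,.03),(.022,.137),(.022,.107)):
        P=f+np.c_[r*np.cos(th),r*np.sin(th),0*th+z]
        cv2.polylines(im,[((proj(cm,P)-[x,y]+.5)*4).astype(int)],True,(0,0,255),1)
    v.append(im)
im=np.vstack([np.hstack(v[:2]),np.hstack(v[2:])])
cv2.imwrite("pics/o1.png",cv2.resize(cv2.convertScaleAbs(im,alpha=1.5),(780,600)))
E
python3 fit.py
```

```text
tall top [ 0.5348 -0.2054  0.1164] short top [ 0.5411 -0.3168  0.0935]
[ 0.41625786 -0.1827387   0.        ] [ 0.45879701 -0.38888315  0.        ] 0.21048779995860717
rack x tilt yaw 11.659667626220381
axis [0.63071126 0.13015107 0.765     ] tall centre [ 0.5063938  -0.21129498  0.08192889]
```

View pics/o1.png

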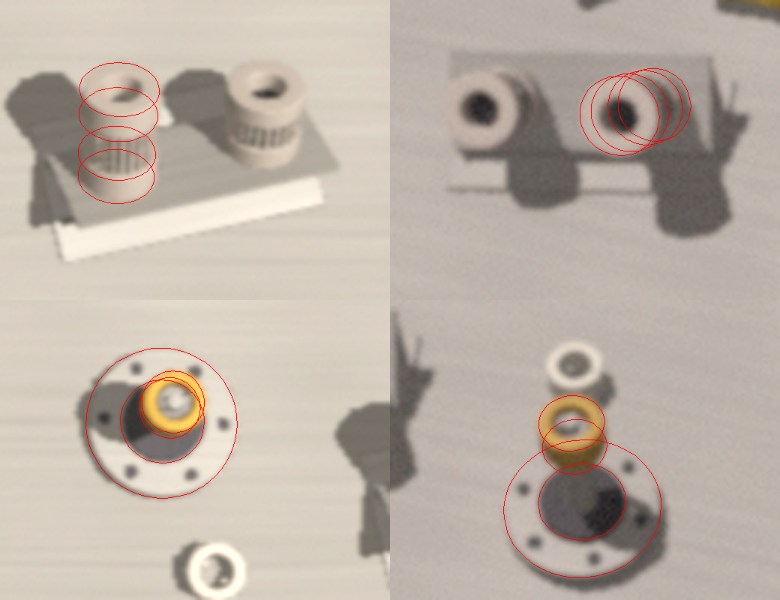

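The filter model overlay fits well. The cartridge's upper end fits, and the rack geometry gives its peg axis to within about 4 mm. Moving above the nut now.

Request:
servo_tool --plan '[[1,[1.5,-1.4,-0.2],[0,0,0]],[1,[2.5,-2.3,-0.2],[0,0,0]],[1,[2.8,-2.6,0],[0,0,0]],[1,[2.8,-2.6,0],[0,0,0]],[1,[2.8,-2.6,0],[0,0,0]],[1,[2.8,-2.6,0],[0,0,0]],[1,[2.8,-2.6,0],[0,0,0]],[1,[2.8,-2.6,0],[0,0,0]],[1,[2.8,-2.6,0],[0,0,0]],[1,[2.8,-2.6,0],[0,0,0]],[1,[2.8,-2.6,0],[0,0,0]],[1,[2.8,-2.6,0],[0,0,0]],[1,[2.8,-2.6,0],[0,0,0]],[1,[2.8,-2.6,0],[0,0,0]],[1,[2.8,-2.6,0],[0,0,0]],[1,[2.8,-2.6,0],[0,0,0]],[1,[2.8,-2.6,0],[0,0,0]],[1,[2.5,-2.3,0],[0,0,0]],[1,[1.5,-1.4,0],[0,0,0]]]' --force 30

```text
time_s: 1.88
tool_pos: [0.5447, -0.0083, 0.2235]
tool_rot: [179.5, -0.0, 16.4]
force: [-1.0, 0.0, 0.8]
grip_width: 0.0873
```

Request:
servo_tool --plan '[[1,[0,-0.1,1.2],[0.2,0,0]],[1,[0,-0.1,1.8],[0.2,0,0]],[1,[0,0,2],[0,0,0]],[1,[0,0,2],[0,0,0]],[1,[0,0,2],[0,0,0]],[1,[0,0,1.2],[0,0,0]],[1,[0,0,0.8],[0,0,0]],[1,[0,0,0],[0,0,0]]]'

```text
time_s: 2.55
tool_pos: [0.5458, -0.0007, 0.1084]
tool_rot: [180.0, -0.2, 17.0]
force: [-1.0, -0.5, 0.5]
grip_width: 0.0869
```

```bash
python3 - <<'E'
from h import *
o=env.get_obs();print(o["qpos"].round(1),o["tool_pos"],o["tool_rot"],o["force"])
s=cam("scene");t=cam("top")
im=np.hstack([zoom(t,290,160,130,160,3),zoom(s,220,140,130,160,3)])
cv2.imwrite("pics/n1.png",cv2.convertScaleAbs(im,alpha=1.5))
E
```

```text
[ 31.6  14.2 -38.6 105.1   9.8  63.9 -83.4] [ 0.54581531 -0.00073997  0.10841244] [179.95230862  -0.19474594  17.04085904] [-1.00302215 -0.53659556  0.48773709]
```

View pics/n1.png

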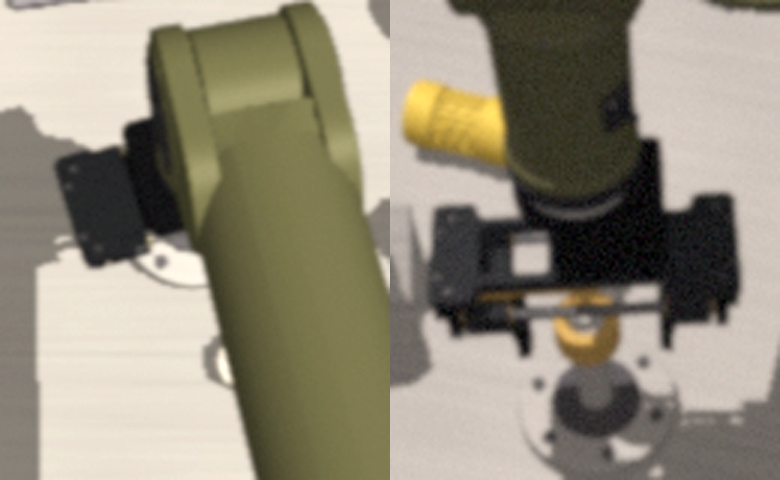

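The brass nut sits between the fingers, about 5 mm to the camera's left of mid-gap. I'll correct that and close.

Request:
servo_tool --plan '[[1,[-0.2,0.5,-0.15],[0,0,0]],[1,[0,0,0],[0,0,0]],[0,[0,0,0],[0,0,0]],[0,[0,0,0],[0,0,0]],[0,[0,0,0],[0,0,0]],[0,[0,0,0],[0,0,0]],[0,[0,0,0],[0,0,0]],[0,[0,0,0],[0,0,0]]]' --force 30

```text
time_s: 3.32
tool_pos: [0.5506, -0.0071, 0.1177]
tool_rot: [179.6, -0.9, 17.0]
force: [-0.1, 0.3, 0.0]
grip_width: 0.0545
```

Request:
servo_tool --plan '[[0.65,[-0.3,-0.1,0.4],[0.2,0.5,0]],[0.65,[-0.2,-0.1,0.3],[0.2,0.3,0]],[0.65,[0,0,0],[0,0,0]]]'

```text
time_s: 3.57
tool_pos: [0.5449, -0.0061, 0.1098]
tool_rot: [-179.9, -1.7, 17.0]
force: [-0.4, -0.2, -0.1]
grip_width: 0.0561
```

```bash
python3 - <<'E'
from h import *
o=env.get_obs();print(o["qpos"].round(1),o["joint_velocities"].round(1),o["tool_pos"],o["tool_rot"],o["grip_width"])
E
```

```text
[ 33.1  12.8 -38.6 106.4   8.5  62.2 -81.6] [ 0.2 -0.1 -0.1  0.1 -0.  -0.   0. ] [ 0.54488872 -0.00609676  0.10976584] [-179.90974009   -1.73447031   17.031182  ] 0.05609457729586079
```

Request:
servo_tool --plan '[[0,[0,0,0],[0,-1.7,0]],[0,[0,0,0],[0,0,0]],[0,[0,0,0],[0,0,0]]]'

```text
time_s: 3.82
tool_pos: [0.5434, -0.0067, 0.1089]
tool_rot: [-179.9, 0.1, 17.0]
force: [-0.1, 0.6, 0.1]
grip_width: 0.0436
```

Request:
servo_tool --plan '[[0,[0,0,0],[0,0,-4]],[0,[0,0,-0.04],[0,0,-7]],[0,[0,0,-0.05],[0,0,-7]],[0,[0,0,-0.05],[0,0,-7]],[0,[0,0,-0.05],[0,0,-7]]]' --force 30

```text
time_s: 4.23
tool_pos: [0.5429, -0.0073, 0.1094]
tool_rot: [-180.0, -0.1, 49.9]
force: [4.9, -0.8, -2.8]
grip_width: 0.0433
```

Request:
servo_tool --plan '[[0,[0.1,0.05,-0.1],[0,0,-7]],[0,[0,0,-0.1],[0,0,-7]],[0,[0,0,-0.08],[0,0,-7]],[0,[0,0,-0.06],[0,0,-7]],[0,[0,0,-0.06],[0,0,-7]],[0,[0,0,-0.06],[0,0,-7]]]'

```text
time_s: 4.73
tool_pos: [0.5447, -0.008, 0.1139]
tool_rot: [179.6, -0.1, 92.8]
force: [0.7, -1.0, -1.2]
grip_width: 0.0429
```

Request:
servo_tool --plan '[[0,[0.1,0,-0.05],[0.1,0,-7]],[0,[0,0,-0.05],[0.1,0,-7]],[0,[0,0,-0.05],[0.1,0,-7]],[0,[0,0,-0.05],[0,0,-7]],[0,[0,0,-0.05],[0,0,-7]],[0,[0,0,-0.05],[0,0,-7]]]'

```text
time_s: 5.23
tool_pos: [0.5452, -0.007, 0.1165]
tool_rot: [179.6, 0.2, 135.8]
force: [-0.2, 0.4, 0.9]
grip_width: 0.0432
```

Request:
servo_tool --plan '[[0,[0,0,-0.06],[0,0,-7]],[0,[0,0,-0.06],[0,0,-7]],[0,[0,0,-0.06],[0,0,-7]],[0,[0,0,-0.06],[0,0,-7]],[0,[0,0,-0.06],[0,0,-7]],[0,[0,0,-0.06],[0,0,-7]]]'

```text
time_s: 5.73
tool_pos: [0.5453, -0.0068, 0.1194]
tool_rot: [179.8, 0.7, 178.8]
force: [0.5, 1.3, -1.8]
grip_width: 0.0433
```

Request:
servo_tool --plan '[[0,[0,0,-0.3],[0,0,0]],[0,[0,0,-0.4],[0,-0.3,0]],[0,[0,0,-0.5],[0,-0.3,0]]]'

```text
time_s: 5.98
tool_pos: [0.5448, -0.0077, 0.1303]
tool_rot: [179.7, 1.3, 178.6]
force: [0.4, 0.2, -2.7]
grip_width: 0.043
```

Request:
servo_tool --plan '[[0,[0,0,-1.2],[0,0.6,0]],[0,[0,0,-2],[0,0.6,0]],[0,[0,0,-2],[0,0,0]],[0,[0,0.5,-2],[0,0,0]],[0,[0.4,2,-0.5],[0,0,0]],[0,[0.6,2.7,0],[0,0,0]],[0,[0.6,2.7,0],[0,0,0]],[0,[0.6,2.7,0],[0,0,0]],[0,[0.6,2.7,0],[0,0,0]],[0,[0.6,2.7,0],[0,0,0]],[0,[0.6,2.7,0],[0,0,0]],[0,[0.6,2.7,0],[0,0,0]],[0,[0.6,2.7,0],[0,0,0]],[0,[0.4,2,0],[0,0,0]],[0,[0.2,1,0],[0,0,0]]]'

```text
time_s: 7.23
tool_pos: [0.491, 0.2728, 0.2155]
tool_rot: [-179.7, -0.0, 175.7]
force: [-0.0, -0.7, -1.6]
grip_width: 0.0436
```

```bash
python3 - <<'E'
from h import *
o=env.get_obs();print(o["qpos"].round(1),o["tool_pos"],o["tool_rot"],o["force"])
s=cam("scene")
im=zoom(s,200,100,320,240,2.5)
cv2.imwrite("pics/n2.png",cv2.convertScaleAbs(im,alpha=1.5))
E
```

```text
[ 25.4  20.1 -69.2  94.7  19.2  78.8  39.1] [0.49102145 0.27276551 0.21549896] [-1.79731068e+02 -2.92534754e-02  1.75689972e+02] [-0.0316157  -0.70690609 -1.64428759]
```

View pics/n2.png

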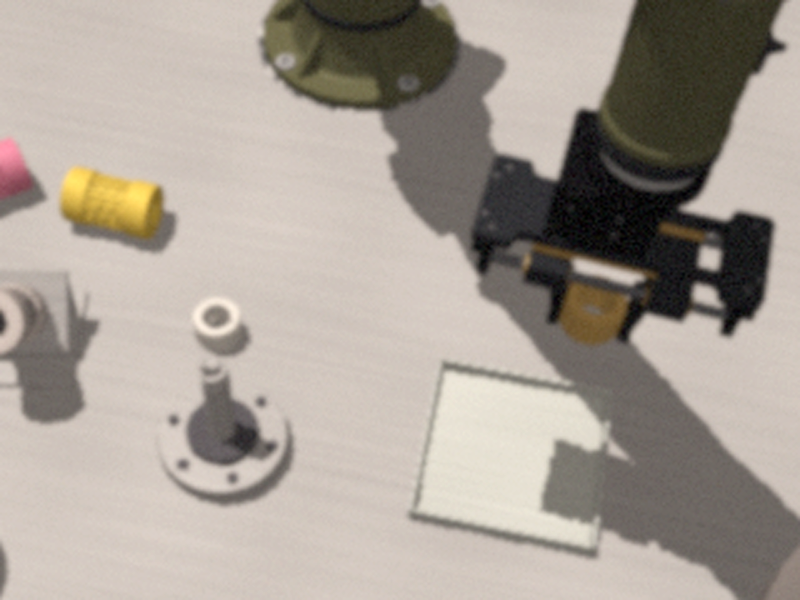

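The nut is held in the jaws, and the post and stud are bare. The tray is below, so I'll lower into it.

Request:
servo_tool --plan '[[0,[0,-1.0,0.8],[0,0,0]],[0,[-0.2,-1.0,1.8],[0,0,0]],[0,[-0.2,-0.7,2],[0,0,0]],[0,[0,0,2],[0,0,0]],[0,[0,0,2],[0,0,0]],[0,[0,0,2],[0,0,0]],[0,[0,0,2],[0,0,0]],[0,[0,0,2],[0,0,0]],[0,[0,0,1.6],[0,0,0]],[0,[0,0,1],[0,0,0]],[0,[0,0,0.5],[0,0,0]],[0,[0,0,0],[0,0,0]]]'

```text
time_s: 8.28
tool_pos: [0.4912, 0.2224, 0.0283]
tool_rot: [-178.9, -0.1, 174.0]
force: [-0.5, 0.0, -2.2]
grip_width: 0.0434
```

Request:
servo_tool --plan '[[0,[0,1.2,0.3],[-0.5,0,0]],[0,[0,1.0,0.5],[-0.6,0,0]],[0,[0,0,0.5],[0,0,0]],[0,[0,0,0.3],[0,0,0]],[0,[0,0,0],[0,0,0]]]'

```text
time_s: 8.7
tool_pos: [0.4964, 0.2468, 0.0135]
tool_rot: [179.8, 0.2, 173.8]
force: [-1.4, -0.2, -1.8]
grip_width: 0.043
```

Request:
servo_tool --plan '[[0,[0,0,0.3],[0,0,0]],[0,[0,0,0.2],[0,0,0]],[0,[0,0,0],[0,0,0]]]'

```text
time_s: 8.95
tool_pos: [0.4966, 0.2476, 0.0086]
tool_rot: [179.8, 0.2, 173.9]
force: [-0.3, -0.0, -1.6]
grip_width: 0.0433
```

Request:
servo_tool --plan '[[0,[0,0,0.2],[0,0,0]],[0,[0,0,0],[0,0,0]]]'

```text
time_s: 9.12
tool_pos: [0.4967, 0.2475, 0.0064]
tool_rot: [179.8, 0.2, 173.9]
force: [0.0, 0.1, -1.8]
grip_width: 0.0432
```

Request:
servo_tool --plan '[[0,[0,0,0.15],[0,0,0]],[0,[0,0,0],[0,0,0]]]'

```text
time_s: 9.28
tool_pos: [0.497, 0.2476, 0.0052]
tool_rot: [179.8, 0.3, 173.9]
force: [0.8, -0.5, -1.2]
grip_width: 0.0433
```

Request:
servo_tool --plan '[[0.6,[0,0,0.05],[0,0,0]],[0.7,[0,0,0],[0,0,0]],[0.8,[0,0,0],[0,0,0]],[0.8,[0,0,0],[0,0,0]],[0.8,[0,0,0],[0,0,0]],[0.8,[0,0,-0.5],[0,0,0]],[0.8,[0,0,-1.5],[0,0,0]],[1,[0,0,-2.5],[0,0,0]],[1,[0,0,-3],[0,0,0]],[1,[0,0,-3],[0,0,0]],[1,[0,0,-3],[0,0,0]],[1,[0,0,-3],[0,0,0]],[1,[0,0,-3],[0,0,0]],[1,[0,0,-2],[0,0,0]]]'

```text
time_s: 10.45
tool_pos: [0.492, 0.2478, 0.2332]
tool_rot: [179.9, 0.0, 174.2]
force: [0.7, 0.7, -0.0]
grip_width: 0.0868
```

```bash
python3 - <<'E'
from h import *
o=env.get_obs();print(o["qpos"].round(1),o["tool_pos"],o["tool_rot"],o["force"])
s=cam("scene");t=cam("top")
im=np.hstack([zoom(s,340,200,130,140,3),zoom(s,120,190,130,140,3)])
cv2.imwrite("pics/n3.png",cv2.convertScaleAbs(im,alpha=1.5))
E
```

```text
[ 30.7  17.2 -70.7  94.8  16.4  79.6  42. ] [0.49201091 0.24776851 0.23324365] [1.79876999e+02 1.53551256e-02 1.74189051e+02] [ 0.71339585  0.73802602 -0.02791123]
```

View pics/n3.png

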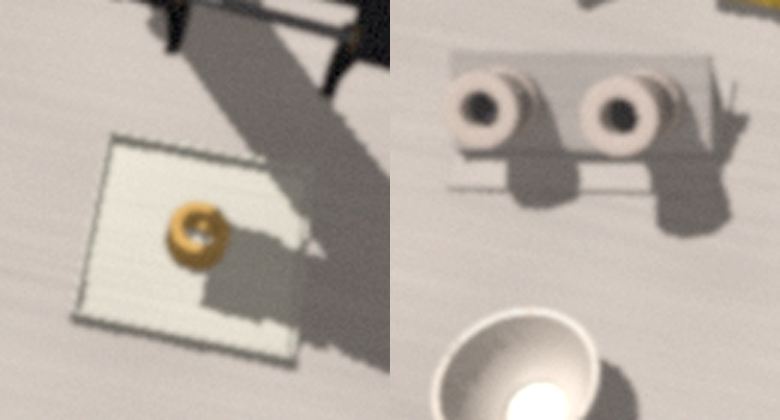

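The nut lies in the tray, and the rack is undisturbed. Moving back towards the rack, then I'll work out the tilt.

Request:
servo_tool --plan '[[1,[-0.3,-1.2,0],[0,0,0]],[1,[-0.7,-2.4,0],[0,0,0]],[1,[-0.9,-3,0],[0,0,0]],[1,[-0.9,-3,0],[0,0,0]],[1,[-0.9,-3,0],[0,0,0]],[1,[-0.9,-3,0],[0,0,0]],[1,[-0.9,-3,0],[0,0,0]],[1,[-0.9,-3,0],[0,0,0]],[1,[-0.9,-3,0],[0,0,0]],[1,[-0.9,-3,0],[0,0,0]],[1,[-0.9,-3,0],[0,0,0]],[1,[-0.9,-3,0],[0,0,0]],[1,[-0.9,-3,0],[0,0,0]],[1,[-0.7,-2.4,0],[0,0,0]],[1,[-0.3,-1.2,0],[0,0,0]],[1,[0,0,0],[0,0,0]]]'

```text
time_s: 11.88
tool_pos: [0.5702, -0.1746, 0.2372]
tool_rot: [180.0, 0.2, 175.1]
force: [0.6, -0.7, -0.6]
grip_width: 0.087
```

```bash
cat >> h.py <<'E'
yawr=np.radians(11.66); yh=np.array([-np.sin(yawr),np.cos(yawr),0]); xh=np.array([np.cos(yawr),np.sin(yawr),0])
ax=.644*xh+np.array([0,0,.765])
Rg=np.c_[np.cross(yh,-ax),yh,-ax]
C=np.array([.5075,-.213,.0805])
def delta(p,R):
    o=env.get_obs(); R0=Ro.from_euler("xyz",o["tool_rot"],degrees=True); 
    print("q",o["qpos"].round(0),"F",o["force"].round(1),"T",o["wrist_torque"].round(2),"w",o["grip_width"].round(4),"t",o["time_s"])
    print("pos",o["tool_pos"].round(4),"shift cm",(R0.inv().apply(np.array(p)-o["tool_pos"])*100).round(2),"turn",(R0.inv()*Ro.from_matrix(R)).as_rotvec(degrees=True).round(1),"shift in goal axes",((np.array(p)-o["tool_pos"])@R*100).round(2))
E
python3 -c "
from h import *
delta(C+.1235*ax,Rg)"
```

```text
Traceback (most recent call last):
  File "h.py", line 18, in delta
    print("q",o["qpos"].round(0),"F",o["force"].round(1),"T",o["wrist_torque"].round(2),"w",o["grip_width"].round(4),"t",o["time_s"])
                                                                                            ^^^^^^^^^^^^^^^^^^^^^
AttributeError: 'float' object has no attribute 'round'
```

```bash
sed -i 's/o\["grip_width"\].round(4)/o["grip_width"]/' h.py
python3 -c "
from h import *
delta(C+.1235*ax,Rg)"
```

```text
q [ 64.  22. -63.  88.  19.  81.  85.] F [ 0.6 -0.7 -0.6] T [ 0.07 -0.13  0.02] w 0.08702419681585376 t 11.8833
pos [ 0.5702 -0.1746  0.2372] shift cm [-1.69 -2.1   6.23] turn [  5.8  40.  -15.8] shift in goal axes [-4.8  -2.5   4.09]
```

Request:
servo_tool --plan '[[1,[0,0,0],[0.5,3.5,-1.4]],[1,[0,0,0],[0.7,5,-2]],[1,[0,0,0],[0.7,5,-2]],[1,[0,0,0],[0.7,5,-2]],[1,[0,0,0],[0.7,5,-2]],[1,[0,0,0],[0.7,5,-2]],[1,[0,0,0],[0.7,5,-2]],[1,[0,0,0],[0.7,4,-1.6]]]'

```text
time_s: 12.55
tool_pos: [0.5654, -0.1635, 0.2322]
tool_rot: [179.7, -35.3, -169.7]
force: [0.1, 0.3, -2.1]
grip_width: 0.0872
```

```bash
python3 -c "
from h import *
delta(C+.1235*ax,Rg)"
```

```text
q [ 25.  40. -32.  62.  25. 117.  98.] F [ 0.1  0.3 -2.1] T [ 0.28 -0.86 -0.02] w 0.08722249830561324 t 12.55
pos [ 0.5654 -0.1635  0.2322] shift cm [-4.42 -3.67  3.86] turn [ 1.1  4.8 -1. ] shift in goal axes [-4.66 -3.68  3.55]
```

Request:
servo_tool --plan '[[1,[-0.7,-0.7,0.7],[0,0,0]],[1,[-1,-1,1],[0,0,0]],[1,[-1,-1,1],[0,0,0]],[1,[-0.9,-0.6,0.7],[0.4,1,-0.3]],[1,[-0.5,-0.2,0.4],[0.4,1.5,-0.3]],[1,[0,0,0],[0.3,1.5,-0.3]]]'

```text
time_s: 13.05
tool_pos: [0.5844, -0.193, 0.172]
tool_rot: [179.8, -39.2, -167.9]
force: [-0.1, 0.8, 0.9]
grip_width: 0.0871
```

```bash
python3 -c "
from h import *
delta(C+.1235*ax,Rg)"
```

```text
q [ 23.  47. -28.  59.  28. 117. 102.] F [-0.1  0.8  0.9] T [ 0.27 -0.88 -0.03] w 0.08711823083031184 t 13.05
pos [ 0.5844 -0.193   0.172 ] shift cm [ 0.18 -0.41 -0.24] turn [-0.1  0.9  0.3] shift in goal axes [ 0.18 -0.41 -0.24]
```

```bash
python3 - <<'E'
from h import *
o=env.get_obs();R=Ro.from_euler("xyz",o["tool_rot"],degrees=True).as_matrix();p=o["tool_pos"]
v=[]
for n,(x,y) in(("top",(400,150)),("scene",(115,140))):
    c=cam(n); im=cv2.convertScaleAbs(zoom(c,x,y,133,150,3),alpha=1.5)
    L=p+np.outer([0,.155],R[:,2]); q=((proj(c,L)-[x,y]+.5)*3).astype(int)
    cv2.line(im,tuple(map(int,q[0])),tuple(map(int,q[1])),(0,0,255),1); v.append(im)
cv2.imwrite("pics/c1.png",np.hstack(v))
E
```

```text
(no output)
```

View pics/c1.png

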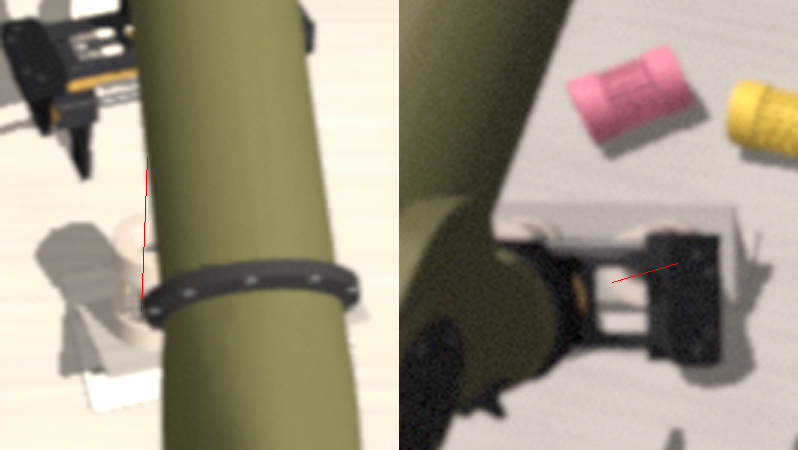

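The predicted axis line in the top view passes about 4 mm left of the collar centre (150,237 in the crop). The computed −0.4 cm y shift fixes that. Descending along the axis.

Request:
servo_tool --plan '[[1,[0.1,-0.2,0.4],[0,0.5,0.2]],[1,[0.1,-0.2,1],[0,0.4,0.1]],[1,[0,0,1.2],[0,0,0]],[1,[0,0,1.2],[0,0,0]],[1,[0,0,1.2],[0,0,0]],[1,[0,0,1],[0,0,0]],[1,[0,0,0],[0,0,0]]]'

```text
time_s: 13.73
tool_pos: [0.5425, -0.207, 0.1254]
tool_rot: [179.9, -39.6, -168.5]
force: [-0.3, -0.1, 0.5]
grip_width: 0.0869
```

```bash
python3 -c "
from h import *
delta(C+.0135*ax,Rg)"
```

```text
q [ 26.  45. -27.  69.  27. 110. 101.] F [-0.3 -0.1  0.5] T [ 0.24 -0.84 -0.04] w 0.08690675116206369 t 13.7333
pos [ 0.5425 -0.207   0.1254] shift cm [-0.14  0.11  4.38] turn [ 0.2  0.4 -0.1] shift in goal axes [-0.18  0.12  4.38]
```

Request:
servo_tool --plan '[[1,[-0.1,0.1,0.8],[0,0.4,0]],[1,[0,0,1.2],[0,0,0]],[1,[0,0,1.2],[0,0,0]],[1,[0,0,0.8],[0,0,0]],[1,[0,0,0.1],[0,0,0]]]'

```text
time_s: 14.15
tool_pos: [0.5159, -0.2122, 0.0932]
tool_rot: [180.0, -39.8, -168.6]
force: [-0.2, -0.3, -1.0]
grip_width: 0.087
```

```bash
python3 -c "
from h import *
delta(C+.0135*ax,Rg)"
```

```text
q [ 28.  44. -27.  75.  27. 105. 100.] F [-0.2 -0.3 -1. ] T [ 0.28 -0.86  0.01] w 0.08702489191925028 t 14.15
pos [ 0.5159 -0.2122  0.0932] shift cm [-0.17  0.09  0.16] turn [ 0.2  0.3 -0.2] shift in goal axes [-0.17  0.09  0.16]
```

Request:
servo_tool --plan '[[0.68,[-0.1,0.1,0.15],[0,0.3,0]],[0.68,[0,0,0],[0,0,0]],[0.68,[0,0,0],[0,0,0]],[0.68,[0,0,0],[0,0,0]]]' --force 15

```text
time_s: 14.48
tool_pos: [0.5164, -0.211, 0.092]
tool_rot: [180.0, -40.1, -168.6]
force: [-0.2, -0.4, -0.1]
grip_width: 0.0681
```

```bash
python3 -c "
from h import *
delta(C+.0135*ax,Rg)"
```

```text
q [ 28.  44. -27.  75.  27. 106. 100.] F [-0.2 -0.4 -0.1] T [ 0.24 -0.89  0.01] w 0.06813917746729314 t 14.4833
pos [ 0.5164 -0.211   0.092 ] shift cm [-0.04 -0.02  0.12] turn [ 0.2  0.  -0.2] shift in goal axes [-0.04 -0.02  0.12]
```

Well aligned. Closing in small steps to watch for side force.

Request:
servo_tool --plan '[[0.5,[0,0,0.1],[0,0,0]],[0.5,[0,0,0],[0,0,0]],[0.5,[0,0,0],[0,0,0]]]'

```text
time_s: 14.73
tool_pos: [0.5166, -0.2107, 0.0915]
tool_rot: [-180.0, -40.0, -168.6]
force: [0.0, -0.9, -0.9]
grip_width: 0.0564
```

```bash
python3 -c "
from h import *
delta(C+.0135*ax,Rg)"
```

```text
q [ 28.  44. -27.  75.  27. 106. 100.] F [ 0.  -0.9 -0.9] T [ 0.22 -0.82  0.04] w 0.05638505555123165 t 14.7333
pos [ 0.5166 -0.2107  0.0915] shift cm [ 0.01 -0.04  0.09] turn [ 0.2  0.1 -0.2] shift in goal axes [ 0.01 -0.04  0.09]
```

Request:
servo_tool --plan '[[0,[0,0,0],[0,0,0]],[0,[0,0,0],[0,0,0]],[0,[0,0,-0.3],[0,0,0]],[0,[0,0,-0.4],[0,0,0]],[0,[0,0,-0.4],[0,0,0]]]' --force 40

```text
time_s: 15.15
tool_pos: [0.5229, -0.2095, 0.0992]
tool_rot: [180.0, -40.1, -168.6]
force: [-0.6, -0.3, -2.6]
grip_width: 0.0559
```

```bash
python3 -c "
from h import *
delta(C+.0135*ax+.07*ax,Rg)"
```

```text
q [ 27.  44. -27.  73.  27. 107. 100.] F [-0.6 -0.3 -2.6] T [ 0.26 -0.99 -0.  ] w 0.05588398966582658 t 15.15
pos [ 0.5229 -0.2095  0.0992] shift cm [ 0.   -0.01 -5.9 ] turn [ 0.2 -0.  -0.2] shift in goal axes [-0.   -0.03 -5.9 ]
```

Request:
servo_tool --plan '[[0,[0,0,-0.6],[0,0,0]],[0,[0,0,-0.9],[0,0,0]],[0,[0,0,-1],[0,0,0]],[0,[0,0,-1],[0,0,0]],[0,[0,0,-1],[0,0,0]]]'

```text
time_s: 15.57
tool_pos: [0.5539, -0.2031, 0.1356]
tool_rot: [179.9, -40.1, -168.5]
force: [0.3, 0.3, -1.9]
grip_width: 0.0556
```

```bash
python3 -c "
from h import *
delta(C+.0135*ax+.075*ax,Rg)"
```

```text
q [ 25.  46. -27.  66.  27. 112. 101.] F [ 0.3  0.3 -1.9] T [ 0.28 -1.28 -0.05] w 0.0556202197814379 t 15.5667
pos [ 0.5539 -0.2031  0.1356] shift cm [ 0.08 -0.02 -1.58] turn [ 0.3  0.  -0.2] shift in goal axes [ 0.08 -0.03 -1.58]
```

Request:
servo_tool --plan '[[0,[0,0,-1],[0,0,0]],[0,[0.3,0,-1],[0,0,0]],[0,[1,0,-1.2],[0,-0.5,0]],[0,[1.2,0,-1.5],[0,-2,0.7]],[0,[1.2,0,-1.5],[-0.4,-4,1.5]],[0,[1.2,0,-1.5],[-0.7,-5,2]],[0,[0.5,0,-1],[-0.7,-5,2]],[0,[0,0,0],[-0.7,-5,2]],[0,[0,0,0],[-0.7,-5,2]],[0,[0,0,0],[-0.7,-5,2]],[0,[0,0,0],[-0.5,-4,1]],[0,[0,0,0],[0,-2,0]]]'

```text
time_s: 16.57
tool_pos: [0.5716, -0.1944, 0.2543]
tool_rot: [-179.4, 0.4, 177.7]
force: [-0.2, -0.8, -1.7]
grip_width: 0.0558
```

```bash
python3 -c "
from h import *
Rd=Ro.from_euler('xyz',[180,0,175],degrees=True).as_matrix()
delta([.5445,-.0065,.25],Rd)"
```

```text
q [ 42.  14. -31.  87.   8.  81.  98.] F [-0.2 -0.8 -1.7] T [ 0.1  -0.11 -0.02] w 0.055818830727334665 t 16.5667
pos [ 0.5716 -0.1944  0.2543] shift cm [ 3.48 18.66  0.2 ] turn [-0.6  0.4  2.7] shift in goal axes [ 4.34 18.48  0.43]
```

Request:
servo_tool --plan '[[0,[0.3,1.2,0],[-0.6,0.4,0]],[0,[0.5,2.2,0],[0,0,0]],[0,[0.6,2.6,0],[0,0,0]],[0,[0.6,2.6,0],[0,0,0]],[0,[0.6,2.6,0],[0,0,0]],[0,[0.5,2.6,0],[0,0,0]],[0,[0.3,2,0],[0,0,0]],[0,[0.1,1,0],[0,0,0]],[0,[0,0,0],[0,0,0]],[0,[0,0,0],[0,0,0]]]'

```text
time_s: 17.4
tool_pos: [0.5362, -0.0103, 0.2635]
tool_rot: [-179.7, -0.6, 178.0]
force: [0.7, -0.6, -1.9]
grip_width: 0.0558
```

```bash
python3 - <<'E'
from h import *
Rd=Ro.from_euler('xyz',[180,0,176],degrees=True).as_matrix()
delta([.5445,-.0065,.25],Rd)
o=env.get_obs();R=Ro.from_euler("xyz",o["tool_rot"],degrees=True).as_matrix();p=o["tool_pos"]
c=cam("scene");x,y=215,110; im=cv2.convertScaleAbs(zoom(c,x,y,150,190,3),alpha=1.5)
th=np.linspace(0,2*np.pi,40);cc=np.c_[.028*np.cos(th),.028*np.sin(th)]
for d in(-.0315,.0585):
    P=p+cc@R[:,:2].T+d*R[:,2]; cv2.polylines(im,[((proj(c,P)-[x,y]+.5)*3).astype(int)],True,(0,0,255),1)
for z,r in((.139,.0115),(.116,.012),(.03,.032)):
    P=np.c_[cc/.028*r+[.5445,-.0065],0*th+z]; cv2.polylines(im,[((proj(c,P)-[x,y]+.5)*3).astype(int)],True,(0,255,0),1)
cv2.imwrite("pics/c2.png",im)
E
```

```text
q [ 34.   6. -38.  94.   4.  81.  83.] F [ 0.7 -0.6 -1.9] T [ 0.02 -0.19 -0.  ] w 0.055814843528399084 t 17.4
pos [ 0.5362 -0.0103  0.2635] shift cm [-0.83  0.41  1.34] turn [-0.3 -0.6  2. ] shift in goal axes [-0.8   0.43  1.35]
```

View pics/c2.png

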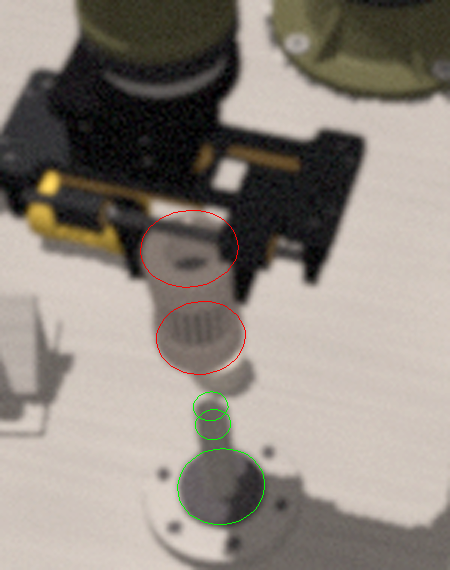

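The cartridge's lower collar matches the predicted outline (155–245, bottom at about 373), so it hangs straight in the grip. Centring over the post and lowering to just above the stud.

Request:
servo_tool --plan '[[0,[-0.4,0.2,0.8],[-0.3,-0.5,0]],[0,[-0.4,0.2,1.2],[0,0,0]],[0,[0,0,1.4],[0,0,0]],[0,[0,0,1.2],[0,0,0]],[0,[0,0,0.6],[0,0,0]],[0,[0,0,0],[0,0,0]]]'

```text
time_s: 17.95
tool_pos: [0.5462, -0.015, 0.2045]
tool_rot: [-180.0, -0.2, 177.3]
force: [-0.1, -0.2, -2.6]
grip_width: 0.0554
```

```bash
python3 - <<'E'
from h import *
Rd=Ro.from_euler('xyz',[180,0,178],degrees=True).as_matrix()
delta([.5447,-.007,.205],Rd)
E
```

```text
q [ 33.   9. -38.  98.   6.  75.  81.] F [-0.1 -0.2 -2.6] T [ 0.08 -0.11 -0.07] w 0.05535983231519701 t 17.95
pos [ 0.5462 -0.015   0.2045] shift cm [ 0.19  0.8  -0.05] turn [-0.  -0.2 -0.7] shift in goal axes [ 0.18  0.8  -0.05]
```

Request:
servo_tool --plan '[[0,[0.1,0.4,0],[0,-0.2,0]],[0,[0.1,0.3,0],[0,0,0]],[0,[0,0,0],[0,0,0]],[0,[0,0,0],[0,0,0]]]'

```text
time_s: 18.28
tool_pos: [0.5446, -0.0091, 0.2038]
tool_rot: [180.0, -0.0, 177.1]
force: [0.6, 0.4, -1.7]
grip_width: 0.0557
```

```bash
python3 - <<'E'
from h import *
Rd=Ro.from_euler('xyz',[180,0,178],degrees=True).as_matrix()
delta([.5447,-.007,.205],Rd)
o=env.get_obs();R=Ro.from_euler("xyz",o["tool_rot"],degrees=True).as_matrix();p=o["tool_pos"]
c=cam("scene");x,y=235,160; im=cv2.convertScaleAbs(zoom(c,x,y,110,140,5),alpha=1.5)
th=np.linspace(0,2*np.pi,40);cc=np.c_[.028*np.cos(th),.028*np.sin(th)]
for d in(-.0315,.0335,.0585):
    P=p+cc@R[:,:2].T+d*R[:,2]; cv2.polylines(im,[((proj(c,P)-[x,y]+.5)*5).astype(int)],True,(0,0,255),1)
for z,r in((.116,.012),(.03,.032)):
    P=np.c_[cc/.028*r+[.5447,-.007],0*th+z]; cv2.polylines(im,[((proj(c,P)-[x,y]+.5)*5).astype(int)],True,(0,255,0),1)
cv2.imwrite("pics/c3.png",im[:600])
E
```

```text
q [ 33.   9. -38.  99.   6.  74.  81.] F [ 0.6  0.4 -1.7] T [ 0.09 -0.2   0.01] w 0.05569519274218877 t 18.2833
pos [ 0.5446 -0.0091  0.2038] shift cm [-0.    0.21 -0.12] turn [ 0.  -0.  -0.9] shift in goal axes [-0.01  0.21 -0.12]
```

View pics/c3.png

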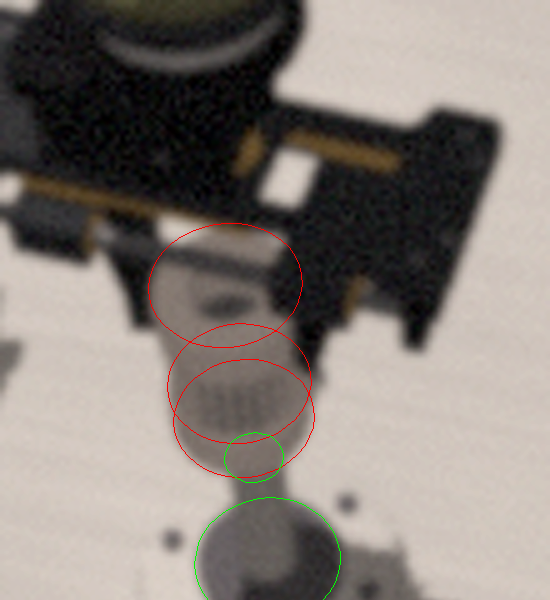

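Bore and post are aligned within about 1–2 mm, with the post perhaps 1 mm towards +y. Lowering with force checks.

Request:
servo_tool --plan '[[0,[0,0.25,0],[0,0,0]],[0,[0,0,0.3],[0,0,0]],[0,[0,0,0.4],[0,0,0]],[0,[0,0,0.4],[0,0,0]],[0,[0,0,0.3],[0,0,0]]]'

```text
time_s: 18.75
tool_pos: [0.5463, -0.0058, 0.1912]
tool_rot: [-180.0, 0.3, 177.1]
force: [0.4, -0.1, -2.7]
grip_width: 0.0558
```

```bash
python3 - <<'E'
from h import *
Rd=Ro.from_euler('xyz',[180,0,177],degrees=True).as_matrix()
delta([.5447,-.0065,.205],Rd)
E
```

```text
q [ 33.  10. -38. 100.   6.  73.  80.] F [ 0.4 -0.1 -2.7] T [ 0.09 -0.06 -0.01] w 0.05582332270302292 t 18.75
pos [ 0.5463 -0.0058  0.1912] shift cm [ 0.15 -0.08 -1.39] turn [-0.   0.3  0.1] shift in goal axes [ 0.16 -0.08 -1.38]
```

Request:
servo_tool --plan '[[0,[0.12,-0.05,0.3],[0,0.3,0]],[0,[0.05,0,0.4],[0,0,0]],[0,[0.03,0,0.5],[0,0,0]],[0,[0.03,0,0.5],[0,0,0]]]'

```text
time_s: 19.08
tool_pos: [0.5436, -0.0065, 0.1722]
tool_rot: [-180.0, -0.1, 177.1]
force: [-0.3, -0.4, -2.7]
grip_width: 0.0562
```

Request:
servo_tool --plan '[[0,[-0.05,0,0.5],[0,0,0]],[0,[0,0,0.6],[0,0,0]],[0,[0,0,0.6],[0,0,0]],[0,[0,0,0.6],[0,0,0]],[0,[0,0,0.6],[0,0,0]]]'

```text
time_s: 19.5
tool_pos: [0.5438, -0.0066, 0.1397]
tool_rot: [-180.0, -0.1, 177.1]
force: [-0.4, -0.2, -2.3]
grip_width: 0.0559
```

Request:
servo_tool --plan '[[0,[0,0,0.6],[0,0,0]],[0,[0,0,0.6],[0,0,0]],[0,[0,0,0.6],[0,0,0]],[0,[0,0,0.6],[0,0,0]],[0,[0,0,0.6],[0,0,0]],[0,[0,0,0.4],[0,0,0]],[0,[0,0,0.3],[0,0,0]]]'

```text
time_s: 20.08
tool_pos: [0.5431, -0.0066, 0.0974]
tool_rot: [180.0, -0.2, 177.1]
force: [0.1, -1.0, -3.4]
grip_width: 0.0555
```

Request:
servo_tool --plan '[[0,[0,0,0.3],[0,0,0]],[0,[0,0,0.2],[0,0,0]],[0,[0,0,0],[0,0,0]]]'

```text
time_s: 20.33
tool_pos: [0.543, -0.0066, 0.0915]
tool_rot: [180.0, -0.3, 177.1]
force: [0.5, 0.6, -2.1]
grip_width: 0.0556
```

Request:
servo_tool --plan '[[0,[0,0,0.15],[0,0,0]],[0,[0,0,0],[0,0,0]]]'

```text
time_s: 20.5
tool_pos: [0.5439, -0.0066, 0.0921]
tool_rot: [-180.0, -0.2, 177.1]
force: [-0.5, -0.3, -2.4]
grip_width: 0.0558
```

Request:
servo_tool --plan '[[0,[0,0,0.2],[0,0,0]],[0,[0,0,0.1],[0,0,0]]]'

```text
time_s: 20.67
tool_pos: [0.5454, -0.0067, 0.0915]
tool_rot: [-179.9, 0.0, 177.1]
force: [-3.7, 0.9, 7.0]
grip_width: 0.0558
```

Request:
servo_tool --plan '[[0,[0.12,0,0.1],[0,0,0]],[0,[0,0,0.15],[0,0,0]],[0,[0,0,0.15],[0,0,0]]]'

```text
time_s: 20.92
tool_pos: [0.5457, -0.0066, 0.0915]
tool_rot: [-179.8, 0.2, 177.1]
force: [-4.5, -0.4, 11.4]
grip_width: 0.0554
```

```bash
python3 - <<'E'
from h import *
o=env.get_obs();print(o["tool_pos"],o["tool_rot"],o["force"],o["wrist_torque"])
c=cam("scene");x,y=235,180; im=cv2.convertScaleAbs(zoom(c,x,y,130,120,5),alpha=1.5)
th=np.linspace(0,2*np.pi,40);cc=np.c_[np.cos(th),np.sin(th)]
for z,r in((.12,.028),(.03,.028),(.055,.028)):
    P=np.c_[cc*r+[.5447,-.0065],0*th+z]; cv2.polylines(im,[((proj(c,P)-[x,y]+.5)*5).astype(int)],True,(0,0,255),1)
cv2.imwrite("pics/s1.png",im)
E
```

```text
[ 0.54568892 -0.0065815   0.09147025] [-179.83922057    0.19934174  177.05386218] [-4.51713925 -0.41491968 11.43082779] [0.20859984 1.1077641  0.02437345]
```

View pics/s1.png

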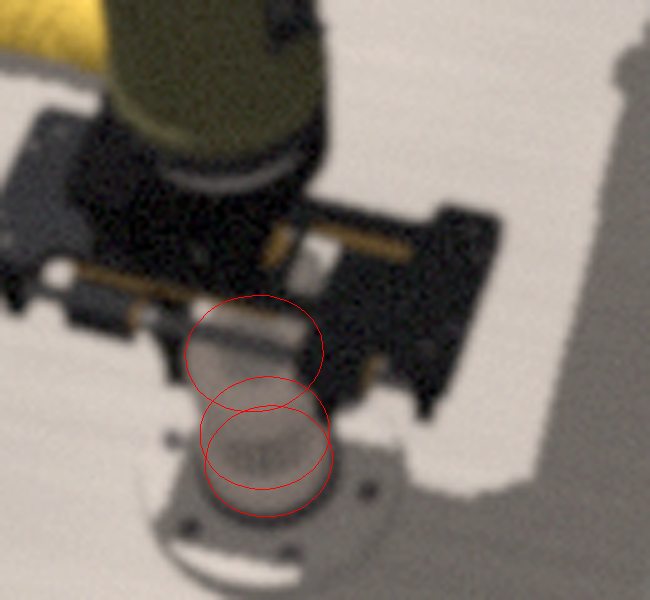

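The lower end coincides with the seat outline (bottom at about 516), and z stays at 0.0915 under 11 N. It is seated. Easing off and releasing.

Request:
servo_tool --plan '[[0,[0.05,0,-0.03],[0,0,0]],[0.7,[0,0,0],[0,0,0]],[0.75,[0,0,0],[0,0,0]],[0.85,[0,0,0],[0,0,0]],[1,[0,0,0],[0,0,0]],[1,[0,0,0],[0,0,0]]]' --force 10

```text
time_s: 21.47
tool_pos: [0.5462, -0.0066, 0.0919]
tool_rot: [-179.8, 0.4, 177.1]
force: [0.1, 0.9, 0.0]
grip_width: 0.0774
```

Request:
servo_tool --plan '[[1,[0,0,0],[0,0,0]],[1,[0,0,-0.3],[0,0,0]],[1,[0,0,-0.8],[0,0,0]],[1,[0,0,-1.5],[0,0,0]],[1,[0,0,-2],[0,0,0]],[1,[0,0,-2],[0,0,0]],[1,[0,0,-2],[0,0,0]],[1,[0,0,-2],[0,0,0]],[1,[0,2,-2],[0,0,0]],[1,[0,3,-1],[0,0,0]],[1,[0,3,0],[0,0,0]],[1,[0,3,0],[0,0,0]],[1,[0,3,0],[0,0,0]],[1,[0,2,0],[0,0,0]],[1,[0,0,0],[0,0,0]],[1,[0,0,0],[0,0,0]]]'

```text
time_s: 22.8
tool_pos: [0.5552, 0.1592, 0.2446]
tool_rot: [-179.9, 0.9, 176.8]
force: [-0.2, -0.8, 1.0]
grip_width: 0.0871
```

```bash
python3 - <<'E'
from h import *
o=env.get_obs();print(o["time_s"],o["tool_pos"],o["force"],o["qpos"].round())
s=cam("scene");t=cam("top")
v=[]
th=np.linspace(0,2*np.pi,40);cc=np.c_[np.cos(th),np.sin(th)]
for c,x,y in((t,290,160),(s,225,180)):
    im=cv2.convertScaleAbs(zoom(c,x,y,130,130,3),alpha=1.5)
    for z,r in((.12,.028),(.03,.028)):
        P=np.c_[cc*r+[.5447,-.0065],0*th+z]; cv2.polylines(im,[((proj(c,P)-[x,y]+.5)*3).astype(int)],True,(0,0,255),1)
    v.append(im)
v=np.hstack(v); w=cv2.resize(s["image"][120:400,20:620],(780,364));cv2.imwrite("pics/f.png",cv2.resize(np.vstack([v[:,:],w]),(620,600)))
E
```

```text
22.8 [0.55521521 0.15918073 0.24457152] [-0.22704225 -0.76788886  1.01493993] [ 20.  13. -45.  91.   9.  79.  61.]
```

View pics/f.png

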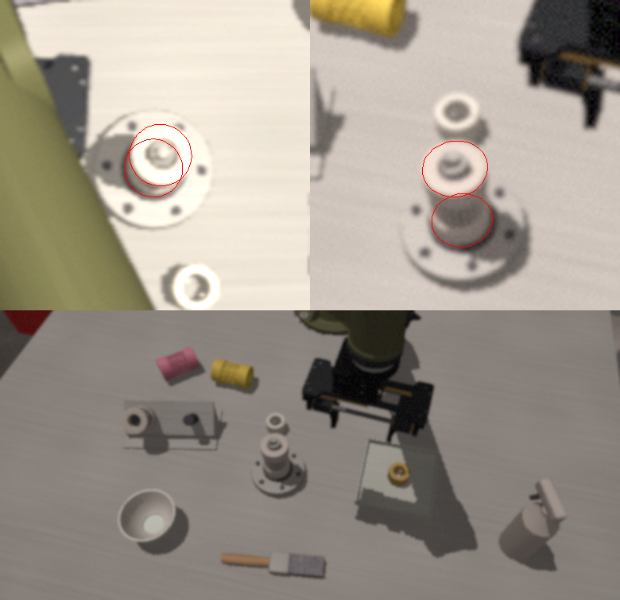

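The cartridge stands upright on the seat and its outline matches the predicted home pose in both views. The nut is in the tray, and nothing else has visibly moved. Handing in.

```bash
python3 -c "
from cell import env
print(env.get_obs()['joint_velocities'].round(2)); print(env.sign_off())"
```

```text
[ 1.08 -0.13  1.16  0.52  0.54  0.04 -0.1 ]
the job is handed in; nothing more can be done
None
```

The job is done and handed in at about 23 s of the 67 s allowed. No verdict came back, so this rests on my own checks.

- **Nut:** I turned it about 162° anticlockwise in one grasp; it came off freely and I laid it in the tray. The last picture shows it inside the tray walls.
- **Cartridge:** I drew the taller one off along its peg and lowered it over the post until it met the seat. Height then held steady under about 11 N of downward force before I released it.
- **Last checks:** Both camera views match the predicted fully seated outline, upright on the seat. The shorter cartridge, bowl, brush, spray bottle and look-alikes show no visible movement, and the gripper is clear of everything.
- **One disagreement:** Contact with the seat came about 3 mm higher at the tool than I had calculated. I put this down to error in my estimate of the cartridge's position on the rack, since the pictures show it fully down.

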